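# Secure the roto stand for a brush change

## Task

Get the ski wax station ready for a brush change: switch the dust extractor off by pressing down the raised end of the green rocker (the end with the black dot) all the way, then push the red lock plunger on top of the roto stand fully home, then press the blue reset key of the brush-hour counter all the way down and let it spring back. Just press with the fingertips; pick nothing up, and leave the white lamp rocker, the yellow key, the crank and the loose things lying about as they are.

Things in the scene. Friction and masses are not known exactly. Their poses are not given: they have to be found in the camera images.
- extractor_switch: Grey switch box fixed to the bench, 110 x 60 x 46 mm (x, y, z), carrying the green paddle rocker on its top. Origin: centre of its underside; x runs along the rocker, towards the end that is raised at the start. Looks the same as the lamp switch but for the rocker's colour; the boxes and the counter may swap places.
- extractor_rocker (a joint): Green rocker, 76 x 34 mm, pivoting about the box's y axis, pivot line 56 mm above the bench at the box's centre. Its two 38 mm halves make a V: one level, the other sloping up 0.34 rad, its end 13 mm higher. 0 = on (+x half raised), 0.34 rad = off, its stop (+x half level). Starts within 0.03 of 0. No spring: stays where left; friction asks about 6 N at 24 mm from the pivot.
- extractor_rocker_press (a point): Point on the top face of the green rocker's +x (at first raised) half, in the middle of its width, 24 mm from the pivot line (beside the black dot, 29 mm from it); moves with the rocker and is 56 mm above the bench once the rocker is off.
- roto_stand: Green and dark iron roto stand fixed to the bench: foot 130 x 150 mm, round bearing housing 66 mm in diameter, 140 mm long along its y, axis 120 mm above the bench, steel spindle stub out to y = -110 mm, crank at the +y end. Origin: centre of the underside. Housing top 153 mm, collar under the plunger 168 mm above the bench.
- lock_plunger (a joint): Red round push knob, 38 mm in diameter and 20 mm high, upright above the stand's origin; slides straight down. 0 = out (top 206 mm above the bench), 0.014 m = fully home, its stop (top 192 mm). It starts 0 to 3 mm in. It has no spring and stays where it is left; friction asks for about 6 N.
- plunger_top (a point): Centre of the red plunger's flat top (flat over 32 mm diameter); moves with it.
- crank_grip (a point): Middle of the dark wooden handle (26 mm in diameter, 75 mm long, along the stand's y) of the cast-iron crank, 85 mm from the spindle axis and 135 mm from the stand's origin along its y; hangs roughly downwards, at most 1.2 rad to either side. Leave it.
- counter: White brush-hour counter fixed to the bench, 100 x 110 x 40 mm, a dark green window towards its +x side, and on top, 20 mm to the -x side of its centre, a blue key at y = +28 mm and a yellow key at y = -28 mm. Origin: centre of its underside.
- blue_key (a joint): Blue round spring key, 28 mm in diameter, in a black housing: 0 = up, 0.006 m = fully down, its stop; about 5 N hold it fully down, and it springs back when let go.
- blue_key_top (a point): Centre of the blue key's top face; moves with the key.
- yellow_key (a joint): Yellow key of the counter, of the same make, 56 mm from the blue one; 0 = up, 0.006 m = down. Leave it.
- lamp_switch: Grey box like the extractor switch, with a white rocker. Leave it.
- lamp_rocker (a joint): White rocker of the lamp switch: 0 = on, 0.34 rad = off. It starts within 0.03 of 0 and is to stay on.
- brush_head: Loose nylon roto brush head, black with grey bands and an orange hub, a cylinder 93 mm in diameter standing 108 mm high. Origin: centre of its underside.
- groove_tool: Loose groove tool lying flat: dark wooden handle 100 x 22 x 20 mm with a brass wheel 28 mm in diameter at its +x end, 150 mm long in all. Origin: under the middle.
- edge_stone: Loose grey rubber edge stone, 65 x 26 x 20 mm. Origin: centre of its underside.
- pole_grip: Loose aluminium ski pole grip, lying along its x, 130 mm long, 44 mm high. Origin: under the middle.
- wax_bar: Loose orange wax bar, half in paper, 80 x 34 x 22 mm. Origin: centre of its underside.
- cork_block: Loose cork block, 90 x 50 x 32 mm. Origin: centre of its underside.
Mind the look-alikes: they are no part of the job. Leave any pink or turquoise look-alike of the extractor_switch alone.

How it is judged:
By the outcome, as a careful person would: the job done as asked, in the order asked, and still so for the second after the job is handed in, with the robot touching nothing.
It also fails if it takes over 51 s, if anything falls off the work surface, if the arm or the gripper's body presses on something with over 40 N, if the wrist force passes 120 N, or if a joint passes its speed limit or range.

## Robot

A 6-joint arm with a two-finger parallel gripper is mounted at the origin on the work surface. World frame = base frame: x ahead of the robot, y to its left, z up, the work surface at z = 0. Lengths are in m, angles in degrees, forces in N, time in s.
With the tool pointing down it reaches from about 0.35 to 0.775 m from the base axis. Payload 5.5 kg.
Tool frame: the origin (TCP) lies midway between the tips of the shut fingers; the grasp point (between the pads) lies env.tcp_to_grasp behind it (env.tcp_to_grasp is the distance from the TCP to the grasp point, in m); z points along the fingers, y is the direction in which the jaws open and shut (so a half turn about z gives the same grasp; the last joint's range is limited). The gripper opens to 85 mm and grips with 20 to 120 N. Pads are 22 mm wide; open, the fingers measure 114 mm over their backs; the gripper's body (76 mm by 85 mm) begins 54 mm behind the grasp point. The pads swing forward as they close: fully open they stand 13 mm farther back than shut.
Start: joints at [59.84, 17.945, 2.641, 74.691, 0, 82.002], TCP at [0.217, 0.533, 0.231] pointing down, gripper open.
Joint ranges: [-158.12, 158.12], [-49.38, 96.58], [-58.88, 72.47], [-126.05, 133.96], [-84.25, 85.87], [-180, 180]. Speed limits (degrees/s): [147.25, 147.25, 180, 180, 180, 180].

## Interface

Orientations are given as [roll, pitch, yaw] about the fixed x, y, z axes, in that order (R = Rz(yaw) Ry(pitch) Rx(roll)).
In Python, from bench import env gives the robot as it stands. The module is installed in compiled form; this text tells all that it offers.
- The arm moves only by the shell command python3 -m pendant 'ROWS' [OPENING]. ROWS is JSON, a list of rows, each a list of 6 numbers: the shift along the tool's x, y, z in cm, then the turn, a rotation vector about the tool's x, y, z in degrees. A call has 1 to 20 rows; each row shifts and turns the pose as measured when the row begins, along the tool's axes as they then stand; what a row does not reach is not made up. A row lasts 1/12 s, in which the tool goes at most 41.7 mm and 7.16 degrees, less where a joint would pass 70% of its speed; a pose out of reach is approached as far as the arm can. A call is refused whole if a number of a shift passes 4.17 or a number of a turn 7.16, either way. A call with a gripper value outside its range is refused whole. OPENING is the closure, from 0 (fully open) to 1 (shut), set as the call begins (- or left out, the last holds). The fingers move at their own pace and stop on an object; the grip force is fixed at half the most. Time passes only in rows, so rows that do not move let the fingers close. It gives the time, the measured TCP pose, the force and the opening at its end, in the units of the state.
- env.state(): the state, without advancing time (a new reading comes with each control period).
- env.capture(name): name is "scene" or "top" or "wrist"; returns the picture (420x560x3 uint8, red, green, blue); there is no depth.
- env.camera_model(name): a dict with "fx", "fy", "cx", "cy" (pixels), "R" (3x3) and "t" (3): a world point X has camera coordinates R X + t. Camera axes: x right, y down, z forward; pixel columns grow to the right and rows downward; lengths in m; the calibration is good to about 2 mm. A picture is of the moment at which its call begins: read the wrist's pose just before it. camera_model takes no time and is no camera call; for the wrist camera it gives the pose at the moment of the call.
- env.job_done(): hands the job in, once; it reports no verdict.
The state is a dict: "time": time; "joints": joint angles; "joint_velocities": joint speeds; "tau": joint torques, N m; "eef_pos": TCP position; "orientation": TCP orientation; "force": force on the tool from outside, world axes, zero at the start; "torque": the same for the moment, N m; "finger_gap": opening from 0.0 (shut) to 1.0 (fully open).
Only numpy, scipy, OpenCV 4.12 (cv2) and the standard library are available. Lean on these libraries where they do the work, as an engineer would, in place of code of your own. Each camera call takes 0.05 s, during which the arm holds its last target.

## Working session

There is one attempt and no reset: what is moved stays moved. The work goes in short steps, Python scripts to look and compute and a shell command to move; the robot and the scene stay as the last step left them, time stands still between calls to the robot, and variables do not carry over. Pictures are saved under pics/ and viewed, and the job is handed in when it is done.

```bash
mkdir -p pics; python3 - <<'E'
from bench import env
import cv2
for n in("scene","top"):
    cv2.imwrite(f"pics/{n}0.png",env.capture(n)[:,:,::-1])
s=env.state();print(s)
print(env.tcp_to_grasp)
E
```

```text
{'time': 0.1, 'joints': array([ 5.98397952e+01,  1.79870529e+01,  2.58403752e+00,  7.46909061e+01,
       -2.71974396e-03,  8.20008324e+01]), 'joint_velocities': array([ 0.0659289 , -0.04419088,  0.11687542,  0.01474148, -0.02321481,
        0.00381564]), 'tau': array([ 3.49146867e-03, -4.81725883e+01,  2.99243367e+01,  1.27058354e-02,
       -8.26673727e-05,  1.05233684e-05]), 'eef_pos': array([0.21669436, 0.53211483, 0.23049651]), 'orientation': array([-1.79906614e+02, -1.03767008e-02,  1.57838957e+02]), 'force': array([0.37526853, 0.17519653, 0.32689041]), 'torque': array([ 0.01662278, -0.00413242, -0.02778282]), 'finger_gap': 1.0038986427200762}
0.0187
```

View pics/scene0.png

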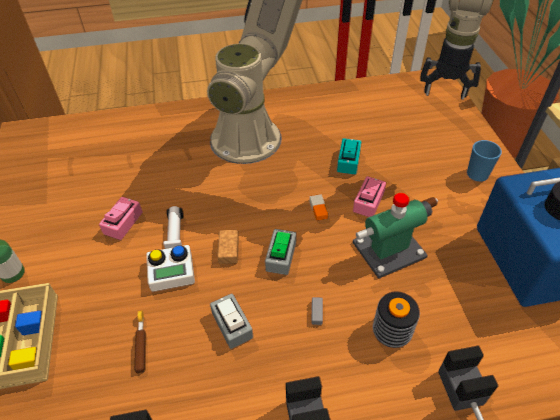

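View pics/top0.png

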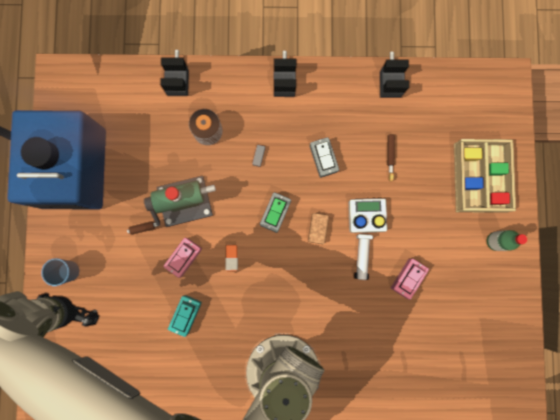

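The top view shows the green rocker at about (276,211), the red plunger at (172,194), and the counter at (369,215) with the blue key at (361,221). Next I'll zoom in and measure.

```bash
cat > h.py <<'E'
import numpy as np,cv2,json
from bench import env
def ray(m,p):
    R=np.array(m["R"]);t=np.array(m["t"]);d=R.T@np.array([(p[0]-m["cx"])/m["fx"],(p[1]-m["cy"])/m["fy"],1]);return -R.T@t,d
def plane(m,p,z):
    o,d=ray(m,p);return o+d*(z-o[2])/d[2]
def tri(rs):
    A=0;b=0
    for o,d in rs:
        d=d/np.linalg.norm(d);P=np.eye(3)-np.outer(d,d);A=A+P;b=b+P@o
    return np.linalg.solve(A,b)
def blobs(im,lo,hi,amin=15,roi=None):
    h=cv2.cvtColor(im,cv2.COLOR_RGB2HSV);k=cv2.inRange(h,lo,hi)
    n,l,s,c=cv2.connectedComponentsWithStats(k)
    return [(c[i].round(1).tolist(),s[i].tolist()) for i in range(1,n) if s[i][4]>=amin]
E
python3 - <<'E'
from h import *
t=cv2.imread("pics/top0.png");s=cv2.imread("pics/scene0.png")
a=cv2.resize(t[185:240,250:330],None,fx=5,fy=5,interpolation=3)
b=cv2.resize(s[215:285,250:310],None,fx=5,fy=5,interpolation=3)
c=cv2.resize(t[170:230,130:210],None,fx=5,fy=5,interpolation=3)
W=np.zeros((600,800,3),np.uint8);W[:275,:400]=a;W[:300,400:800]=c;
W[300:580,:240]=cv2.resize(b,(240,280));W[300:600,400:800]=cv2.resize(t[190:235,340:400],(400,300),interpolation=3);cv2.imwrite("pics/z0.png",W)
for n,f in(("top",t),("scene",s)):
    im=f[:,:,::-1].copy()
    print(n,"green",blobs(im,(50,150,90),(70,255,255)))
    print(n,"red",blobs(im,(0,200,140),(4,255,255)),blobs(im,(175,180,120),(180,255,255)))
    print(n,"blue",blobs(im,(100,150,90),(125,255,255)))
    print(n,"yel",blobs(im,(24,180,130),(32,255,255)))
    m=env.camera_model(n);print((-np.array(m["R"]).T@m["t"]).round(3),m["fx"])
E
```

```text
top green []
top red [] []
top blue [([12.8, 172.1], [11, 167, 4, 10, 24]), ([24.8, 168.8], [21, 167, 10, 4, 20]), ([25.2, 184.9], [11, 178, 29, 15, 124]), ([473.8, 182.9], [466, 178, 17, 11, 180]), ([360.4, 221.2], [356, 217, 10, 9, 72])]
top yel []
[0.346 0.035 1.528] 490.75620078475526
scene green [([280.2, 244.0], [271, 232, 19, 26, 328]), ([0.9, 343.3], [0, 335, 4, 22, 49])]
scene red [([401.0, 199.1], [394, 193, 15, 14, 150]), ([3.9, 305.9], [0, 300, 10, 14, 108])] []
scene blue [([535.8, 208.4], [499, 168, 61, 95, 2495]), ([178.2, 250.5], [173, 246, 11, 10, 93]), ([28.2, 322.4], [15, 311, 26, 24, 476])]
scene yel [([155.4, 253.9], [150, 250, 12, 9, 80]), ([21.8, 355.3], [9, 347, 27, 18, 337])]
[ 1.259 -0.103  1.082] 507.93437620557813
```

View pics/z0.png

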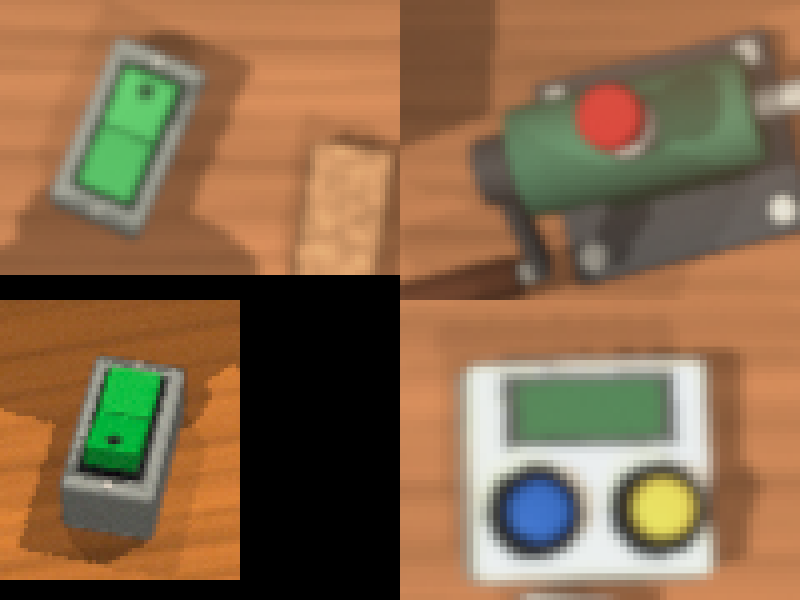

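The dot on the green rocker is at top-view pixel (279,203), which is the end away from the robot. The blue key is at (360,221), and the plunger is clearly visible.

```bash
python3 - <<'E'
from h import *
t=cv2.imread("pics/top0.png")[:,:,::-1].copy()
T=env.camera_model("top");S=env.camera_model("scene")
G=[b for b in blobs(t,(45,90,120),(75,255,255)) if 250<b[0][0]<300];print(G)
R=[b for b in blobs(t,(0,170,130),(5,255,255),10)+blobs(t,(175,150,130),(180,255,255),10)];print(R)
Y=blobs(t,(24,110,130),(32,255,255));print(Y)
print("dot",plane(T,(279.2+.0,203.2),.066))
hsv=cv2.cvtColor(t,cv2.COLOR_RGB2HSV);k=cv2.inRange(hsv,(45,60,80),(75,255,255));k[:, :255]=0;k[:,300:]=0;k[:190]=0;k[235:]=0
c=max(cv2.findContours(k,0,1)[0],key=cv2.contourArea);r=cv2.minAreaRect(c);bx=cv2.boxPoints(r);print(r)
for p in bx: print(p,plane(T,p,.06).round(4))
for n,a,b in(("blue",(360.4,221.2),(178.2,250.5)),("yel",(378.3,220.6),(155.4,253.9)),("red",R[0][0],(401,199.1))):
    print(n,tri([ray(T,a),ray(S,b)]).round(4))
print("red plane",plane(T,R[0][0],.205).round(4),"blue plane",plane(T,(360.4,221.2),.05).round(4))
E
```

```text
[([275.0, 211.4], [266, 198, 19, 27, 297])]
[([171.5, 192.8], [166, 187, 12, 12, 113]), ([500.0, 197.9], [491, 192, 19, 12, 207]), ([521.5, 238.7], [516, 234, 11, 10, 84])]
[([472.9, 152.9], [465, 148, 17, 11, 183]), ([379.1, 220.6], [375, 216, 10, 10, 78])]
dot [0.5070996  0.01513456 0.066     ]
((275.13604736328125, 211.40328979492188), (12.71168327331543, 26.62582015991211), 23.629377365112305)
[263.97705 221.05246] [0.4536 0.0604 0.06  ]
[274.64917 196.65903] [0.5275 0.0289 0.06  ]
[286.29504 201.75412] [ 0.5123 -0.0063  0.06  ]
[275.62292 226.14755] [0.4385 0.0254 0.06  ]
blue [ 0.4553 -0.2308  0.0546]
yel [ 0.4572 -0.2857  0.0575]
red [0.5191 0.3101 0.197 ]
red plane [0.5184 0.3094 0.205 ] blue plane [ 0.4557 -0.2308  0.05  ]
```

```bash
python3 -m pendant '[[0,0,-2,0,0,0],[-2.9,-2.3,0,0,0,0],[-2.9,-2.3,0,0,0,0],[-2.9,-2.3,0,0,0,0],[-2.9,-2.3,0,0,0,0],[-2.9,-2.3,0,0,0,0],[-2.9,-2.3,0,0,0,0],[-2.9,-2.3,0,0,0,0],[-2.9,-2.3,0,0,0,0],[-2.9,-2.3,0,0,0,0],[-2.9,-2.3,0,0,0,0],[-2.9,-2.3,0,0,0,0],[-2.9,-2.3,0,0,0,0],[-2.9,-2.3,0,0,0,0],[-2.9,-2.3,0,0,0,0],[0,0,0,0,0,0]]' 1
cat >go.py <<'E'
import sys
from h import *
from scipy.spatial.transform import Rotation as Ro
s=env.state();R=Ro.from_euler("xyz",s["orientation"],degrees=True)
g=np.array([float(v) for v in sys.argv[1:4]])
print("t",round(s["time"],2),"pos",s["eef_pos"].round(4),"rpy",s["orientation"].round(1),"F",s["force"].round(1),"gap",round(s["finger_gap"],2))
print("tool shift cm",(R.inv().apply(g-s["eef_pos"])*100).round(2))
E
python3 go.py .504 .017 .15
python3 - <<'E'
from h import *
m=env.camera_model("wrist");im=env.capture("wrist");cv2.imwrite("pics/w1.png",im[:,:,::-1]);print((-np.array(m["R"]).T@m["t"]).round(3))
E
```

```text
time: 1.43
eef_pos: [0.4799, 0.0621, 0.2449]
orientation: [-179.5, -0.2, 158.4]
force: [0.4, 0.3, 0.3]
finger_gap: 0.004
t 1.43 pos [0.4799 0.0621 0.2449] rpy [-179.5   -0.2  158.4] F [0.4 0.3 0.3] gap 0.0
tool shift cm [-3.94 -3.22  9.5 ]
[0.415 0.09  0.388]
```

View pics/w1.png

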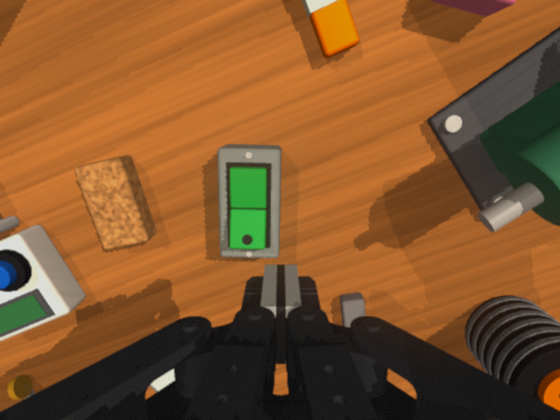

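The wrist view gives a clear look at the green rocker: the fold is at (248,208) and the dot at (247,240). I'll use it to refine the target.

```bash
python3 - <<'E'
from h import *
m=env.camera_model("wrist")
print("fold",plane(m,(248,208.5),.056).round(4),"dot",plane(m,(247.3,239.5),.066).round(4))
for p in((248.7,155),(249,254)): print("screw",plane(m,p,.046).round(4))
for p in((229,208.5),(267,208.5)): print("foldends",plane(m,p,.056).round(4))
E
python3 go.py .504 .017 .12
```

```text
fold [0.4822 0.0288 0.056 ] dot [0.5074 0.0184 0.066 ]
screw [0.4372 0.0476 0.046 ]
screw [0.5281 0.0095 0.046 ]
foldends [0.4757 0.0122 0.056 ]
foldends [0.4887 0.0455 0.056 ]
t 1.48 pos [0.4782 0.064  0.2447] rpy [-179.5   -0.3  158.4] F [-0.1  0.3 -1.5] gap 0.0
tool shift cm [-4.21 -3.32 12.48]
```

```bash
python3 -m pendant '[[-2.1,-1.5,2,0,0,0],[-2.1,-1.5,2,0,0,0],[0,0,3,0,0,0],[0,0,3,0,0,0],[0,0,2,0,0,0],[0,0,0,0,0,0]]'; python3 go.py .5046 .0195 .085
```

```text
time: 1.98
eef_pos: [0.5051, 0.0219, 0.1213]
orientation: [-179.7, -0.3, 158.5]
force: [-0.3, 0.8, -0.2]
finger_gap: 0.002
t 1.98 pos [0.5051 0.0219 0.1213] rpy [-179.7   -0.3  158.5] F [-0.3  0.8 -0.2] gap 0.0
tool shift cm [-0.06 -0.23  3.63]
```

```bash
python3 -m pendant '[[0,-0.25,2,0,0,0],[0,0,2,0,0,0],[0,0,1,0,0,0],[0,0,0,0,0,0]]'; python3 go.py .5046 .0195 .056
python3 - <<'E'
from h import *
m=env.camera_model("wrist");im=env.capture("wrist");cv2.imwrite("pics/w2.png",im[:,:,::-1])
E
```

```text
time: 2.32
eef_pos: [0.5024, 0.0234, 0.0718]
orientation: [-179.7, -0.4, 158.8]
force: [-0.2, -0.9, 1.1]
finger_gap: 0.001
t 2.32 pos [0.5024 0.0234 0.0718] rpy [-179.7   -0.4  158.8] F [-0.2 -0.9  1.1] gap 0.0
tool shift cm [-0.36 -0.28  1.58]
```

View pics/w2.png

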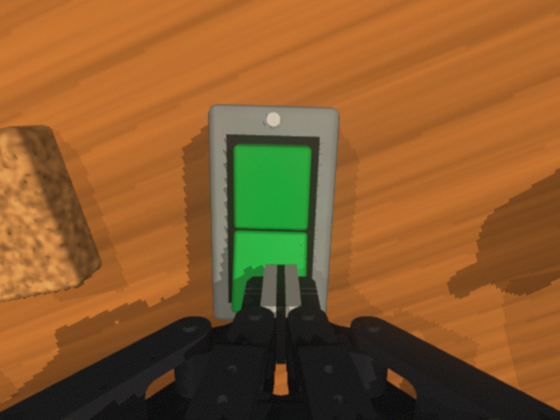

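The fingertips are over the dotted half, with the fold at row 229. They sit slightly right of the centreline, so I'll correct that and then press.

```bash
python3 -m pendant '[[-0.4,-0.4,0,0,0,0],[0,0,0.5,0,0,0],[0,0,0.5,0,0,0],[0,0,0.4,0,0,0],[0,0,0.4,0,0,0],[0,0,0.3,0,0,0]]'; python3 go.py .5046 .0195 .056
```

```text
time: 2.87
eef_pos: [0.5099, 0.0178, 0.0574]
orientation: [-179.9, 0.3, 158.9]
force: [-1.8, 0.4, 4.9]
finger_gap: 0.004
t 2.87 pos [0.5099 0.0178 0.0574] rpy [-179.9    0.3  158.9] F [-1.8  0.4  4.9] gap 0.0
tool shift cm [ 0.56 -0.04  0.14]
```

```bash
python3 -m pendant '[[0.2,0,0.4,0,0,0],[0,0,0.4,0,0,0],[0,0,0.4,0,0,0]]'; python3 -m pendant '[[0,0,0.5,0,0,0],[0,0,0.5,0,0,0]]'; python3 go.py .5046 .0195 .056
```

```text
time: 3.12
eef_pos: [0.5101, 0.0179, 0.055]
orientation: [-179.9, 0.7, 158.8]
force: [-16.0, 1.4, 44.7]
finger_gap: -0.0
time: 3.28
eef_pos: [0.5102, 0.0179, 0.0549]
orientation: [-179.9, 1.0, 158.9]
force: [-17.0, 1.1, 48.8]
finger_gap: -0.002
t 3.28 pos [0.5102 0.0179 0.0549] rpy [-179.9    1.   158.9] F [-17.    1.1  48.8] gap -0.0
tool shift cm [ 0.57 -0.05 -0.11]
```

Force is 49 N with the tip at a hard stop at 55 mm. I'll retract and look.

```bash
python3 -m pendant '[[0,0,-1,0,0,0],[0,0,-3,0,0,0],[0,0,-4,0,0,0],[0,0,-4,0,0,0],[0,0,-4,0,0,0],[2,2,-2,0,0,0],[2,2,0,0,0,0],[0,0,0,0,0,0]]'; python3 go.py .5184 .3097 .25
python3 - <<'E'
from h import *
m=env.camera_model("wrist");w=env.capture("wrist")[:,:,::-1];s=env.capture("scene")[:,:,::-1]
W=np.hstack([cv2.resize(w,(480,360)),cv2.resize(s[215:285,250:310],(310,360),interpolation=3)]);cv2.imwrite("pics/w3.png",W)
E
```

```text
time: 3.95
eef_pos: [0.484, 0.0717, 0.244]
orientation: [179.8, 1.2, 158.6]
force: [-1.5, -0.1, -1.6]
finger_gap: -0.001
t 3.95 pos [0.484  0.0717 0.244 ] rpy [179.8   1.2 158.6] F [-1.5 -0.1 -1.6] gap -0.0
tool shift cm [ 5.46 23.41 -0.65]
```

View pics/w3.png

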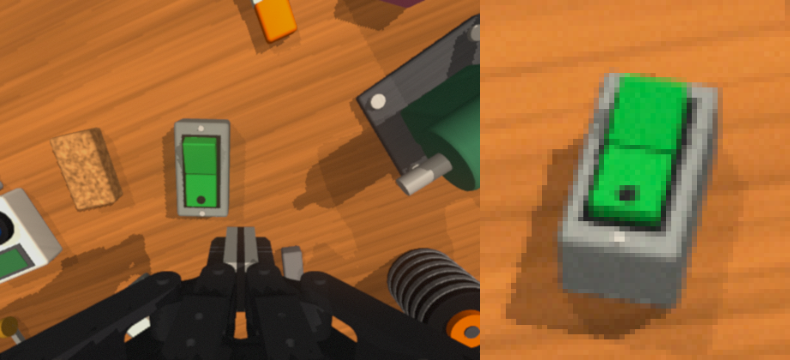

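The rocker has tipped: the far half is now raised and the dotted half is level. Next is the plunger.

```bash
python3 -m pendant '[[0.7,3,-1.5,0,0,0],[0.7,3,-1.5,0,0,0],[0.7,3,-1,0,0,0],[0.7,3,0,0,0,0],[0.7,3,0,0,0,0],[0.7,3,0,0,0,0],[0,0,0,0,0,0]]'; python3 go.py .5184 .3097 .25
python3 - <<'E'
from h import *
m=env.camera_model("wrist");im=env.capture("wrist");cv2.imwrite("pics/w4.png",im[:,:,::-1])
for b in blobs(im.copy(),(0,180,100),(4,255,255),60)+blobs(im.copy(),(176,180,100),(180,255,255),60): print(b,plane(m,b[0],.204).round(4))
E
```

```text
time: 4.63
eef_pos: [0.515, 0.2536, 0.274]
orientation: [-179.7, 0.7, 157.9]
force: [-0.6, 0.1, -0.9]
finger_gap: -0.002
t 4.63 pos [0.515  0.2536 0.274 ] rpy [-179.7    0.7  157.9] F [-0.6  0.1 -0.9] gap -0.0
tool shift cm [1.83 5.34 2.34]
([367.0, 198.4], [336, 169, 62, 60, 2847]) [0.5166 0.309  0.204 ]
```

View pics/w4.png

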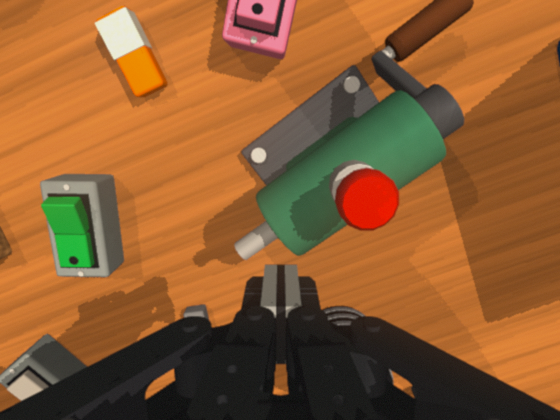

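The plunger's red top is at (367,198), which puts it at about (0.5175, 0.309).

```bash
python3 -m pendant '[[0.8,2.7,0,0,0,0],[0.8,2.6,0,0,0,0],[0,0,0,0,0,0]]'; python3 go.py .5175 .3095 .215
```

```text
time: 4.93
eef_pos: [0.5208, 0.3039, 0.2689]
orientation: [-179.2, 0.5, 157.6]
force: [-0.0, -0.9, -0.4]
finger_gap: -0.003
t 4.93 pos [0.5208 0.3039 0.2689] rpy [-179.2    0.5  157.6] F [-0.  -0.9 -0.4] gap -0.0
tool shift cm [0.57 0.46 5.38]
```

```bash
python3 -m pendant '[[0.5,0.4,2.5,0,0,0],[0,0,2,0,0,0],[0,0,0.5,0,0,0],[0,0,0,0,0,0]]'; python3 go.py .5175 .3095 .192
```

```text
time: 5.27
eef_pos: [0.5191, 0.3036, 0.2142]
orientation: [-178.9, 0.5, 157.4]
force: [-0.4, -0.6, -0.0]
finger_gap: 0.002
t 5.27 pos [0.5191 0.3036 0.2142] rpy [-178.9    0.5  157.4] F [-0.4 -0.6 -0. ] gap 0.0
tool shift cm [0.4  0.53 2.21]
```

```bash
python3 -m pendant '[[0.3,0.7,0,-1,0,0],[0,0,0,0,0,0],[0,0,0.5,0,0,0],[0,0,0.6,0,0,0],[0,0,0.6,0,0,0]]'; python3 go.py .5175 .3095 .192;
```

```text
time: 5.68
eef_pos: [0.5214, 0.309, 0.2005]
orientation: [179.8, 0.6, 157.1]
force: [-3.3, -0.3, 5.7]
finger_gap: -0.002
t 5.68 pos [0.5214 0.309  0.2005] rpy [179.8   0.6 157.1] F [-3.3 -0.3  5.7] gap -0.0
tool shift cm [ 0.39 -0.1   0.85]
```

```bash
python3 -m pendant '[[0.1,0,0.6,0,0,0],[0,0,0.6,0,0,0],[0,0,0.5,0,0,0]]'; python3 -m pendant '[[0,0,0.5,0,0,0],[0,0,0.5,0,0,0]]';python3 go.py .5175 .3095 .192;
```

```text
time: 5.93
eef_pos: [0.5217, 0.3091, 0.1917]
orientation: [179.5, 1.1, 157.1]
force: [-15.8, -6.9, 44.1]
finger_gap: -0.003
time: 6.1
eef_pos: [0.5215, 0.3091, 0.1919]
orientation: [179.1, 1.5, 157.2]
force: [-9.6, -4.9, 24.3]
finger_gap: 0.002
t 6.1 pos [0.5215 0.3091 0.1919] rpy [179.1   1.5 157.2] F [-9.6 -4.9 24.3] gap 0.0
tool shift cm [ 0.39 -0.12 -0.02]
```

The plunger hit a hard stop at 192 mm with 44 N. I'll retract, take a look, and go to the counter.

```bash
python3 -m pendant '[[0,0,-1,0,0,0],[0,0,-3,0,0,0],[0,0,-4,0,0,0],[0,-2,0,0,0,0],[0,-3,0,0,0,0],[0,0,0,0,0,0]]'; python3 go.py .4555 -.2308 .2
python3 - <<'E'
from h import *
w=env.capture("wrist")[:,:,::-1];s=env.capture("scene")[:,:,::-1]
W=np.hstack([cv2.resize(w,(480,360)),cv2.resize(s[180:280,340:440],(310,360),interpolation=3)]);cv2.imwrite("pics/w5.png",W)
E
```

```text
time: 6.6
eef_pos: [0.5003, 0.2629, 0.2787]
orientation: [178.8, 1.9, 157.4]
force: [0.2, 0.2, 0.0]
finger_gap: 0.003
t 6.6 pos [0.5003 0.2629 0.2787] rpy [178.8   1.9 157.4] F [0.2 0.2 0. ] gap 0.0
tool shift cm [-14.58 -47.46   7.37]
```

View pics/w5.png

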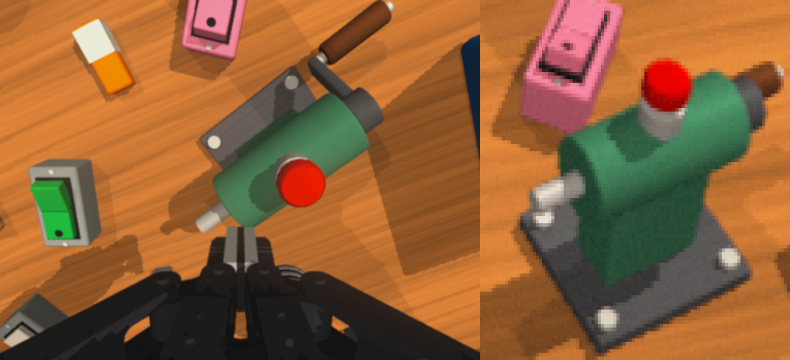

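The plunger is down near its collar. Next I'll level the tool and travel to the counter.

```bash
python3 -m pendant '[[-1,-3.2,0,1.2,1.9,0],[-1,-3.2,0,0,0,0],[-1,-3.2,0,0,0,0],[-1,-3.2,0,0,0,0],[-1,-3.2,0,0,0,0],[-1,-3.2,0,0,0,0],[-1,-3.2,0,0,0,0],[-1,-3.2,0,0,0,0],[-1,-3.2,0,0,0,0],[-1,-3.2,0,0,0,0],[-1,-3.2,0,0,0,0],[-1,-3.2,0,0,0,0],[-1,-3.2,0,0,0,0],[0,0,0,0,0,0]]'; python3 go.py .4555 -.2308 .2
python3 - <<'E'
from h import *
m=env.camera_model("wrist");im=env.capture("wrist");cv2.imwrite("pics/w6.png",im[:,:,::-1])
for b in blobs(im.copy(),(100,150,60),(125,255,255),60): print(b,plane(m,b[0],.054).round(4))
E
```

```text
time: 7.87
eef_pos: [0.4704, -0.1803, 0.2655]
orientation: [179.8, -0.4, 158.4]
force: [0.5, -0.8, -0.5]
finger_gap: -0.002
t 7.87 pos [ 0.4704 -0.1803  0.2655] rpy [179.8  -0.4 158.4] F [ 0.5 -0.8 -0.5] gap -0.0
tool shift cm [-0.52 -5.26  6.53]
([225.7, 192.7], [213, 180, 27, 26, 551]) [ 0.4566 -0.2318  0.054 ]
([6.7, 389.9], [0, 369, 21, 36, 406]) [ 0.5767 -0.5643  0.054 ]
```

View pics/w6.png

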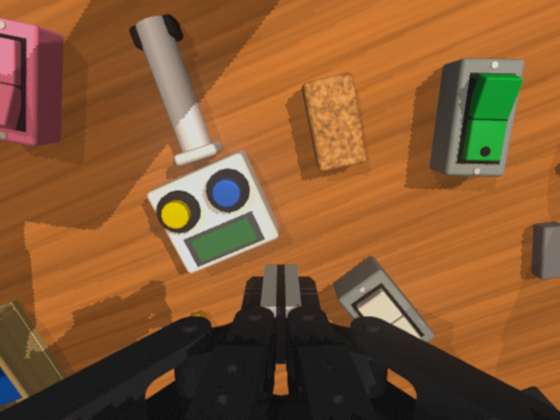

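The blue key is at (226,193), giving (0.456, -0.2315). The yellow key is at (175,215) and will be clear of the tips.

```bash
python3 -m pendant '[[-0.3,-2.7,1,0,0,0],[-0.3,-2.6,2,0,0,0],[0,0,3.5,0,0,0],[0,0,3.5,0,0,0],[0,0,3,0,0,0],[0,0,0,0,0,0],[0,0,0,0,0,0]]'; python3 go.py .456 -.2315 .07
```

```text
time: 8.5
eef_pos: [0.4605, -0.226, 0.1298]
orientation: [179.6, -0.3, 158.7]
force: [0.8, 0.2, 1.0]
finger_gap: -0.002
t 8.5 pos [ 0.4605 -0.226   0.1298] rpy [179.6  -0.3 158.7] F [0.8 0.2 1. ] gap -0.0
tool shift cm [ 0.19 -0.72  5.98]
```

```bash
python3 -m pendant '[[0.2,-0.8,2,0,0,0],[0,0,2,0,0,0],[0,0,1,0,0,0],[0,0,0,0,0,0],[0,0,0,0,0,0]]'; python3 go.py .456 -.2315 .055
python3 - <<'E'
from h import *
im=env.capture("wrist");cv2.imwrite("pics/w7.png",im[:,:,::-1])
E
```

```text
time: 8.92
eef_pos: [0.4616, -0.2314, 0.0858]
orientation: [179.6, 0.2, 159.1]
force: [1.3, 0.4, 0.8]
finger_gap: 0.001
t 8.92 pos [ 0.4616 -0.2314  0.0858] rpy [179.6   0.2 159.1] F [1.3 0.4 0.8] gap 0.0
tool shift cm [ 0.53 -0.23  3.08]
```

View pics/w7.png

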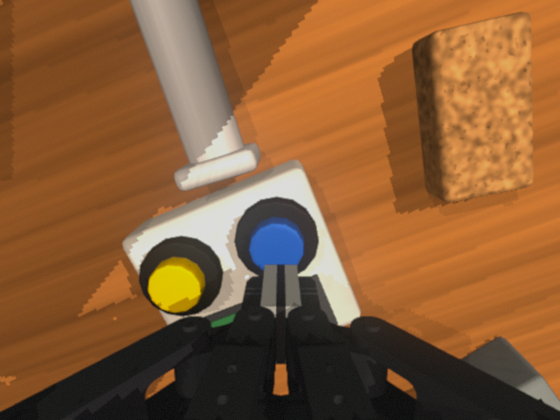

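The tips are aligned with the blue key at (277,245) but about 5 mm too far along +x, so I'll correct that.

```bash
python3 -m pendant '[[0.7,-0.3,0,0,0,0],[0,0,0,0,0,0]]'; python3 -m pendant '[[0.2,0,1,0,0,0],[0,0,1,0,0,0],[0,0,0,0,0,0]]';python3 go.py .456 -.2315 .055
```

```text
time: 9.13
eef_pos: [0.4554, -0.2323, 0.0885]
orientation: [179.7, 0.4, 159.2]
force: [-0.4, 0.1, -0.1]
finger_gap: 0.0
time: 9.38
eef_pos: [0.4548, -0.2328, 0.0697]
orientation: [179.8, 0.7, 159.1]
force: [0.3, -0.6, -0.7]
finger_gap: 0.003
t 9.38 pos [ 0.4548 -0.2328  0.0697] rpy [179.8   0.7 159.1] F [ 0.3 -0.6 -0.7] gap 0.0
tool shift cm [-0.05  0.15  1.47]
```

```bash
python3 -m pendant '[[-0.1,0.1,0.6,0,0.7,0],[0,0,0.5,0,0,0],[0,0,0.3,0,0,0]]';python3 -m pendant '[[0,0,0.3,0,0,0],[0,0,0.3,0,0,0]]';python3 -m pendant '[[0,0,0.3,0,0,0],[0,0,0.3,0,0,0]]'
```

```text
time: 9.63
eef_pos: [0.4564, -0.2324, 0.0554]
orientation: [179.8, 0.0, 159.1]
force: [-9.9, 6.5, 42.5]
finger_gap: -0.003
time: 9.8
eef_pos: [0.4565, -0.2324, 0.0555]
orientation: [179.9, 0.1, 159.1]
force: [-10.7, 6.1, 35.1]
finger_gap: -0.002
time: 9.97
eef_pos: [0.4564, -0.2323, 0.0556]
orientation: [180.0, 0.2, 159.2]
force: [-8.1, 5.8, 28.9]
finger_gap: 0.003
```

A hard stop at 55.5 mm. I need to check that this is the key's stop and not the rim, so I'll compare the pressed state with the released one.

```bash
cat >sc.py <<'E'
import sys
from h import *
s=env.capture("scene")[:,:,::-1];w=env.capture("wrist")[:,:,::-1]
W=np.hstack([cv2.resize(s[230:290,140:200],(400,400),interpolation=3),cv2.resize(w[150:350,130:330],(400,400),interpolation=3)]);cv2.imwrite(sys.argv[1],W)
E
python3 sc.py pics/p1.png
```

```text
(no output)
```

View pics/p1.png

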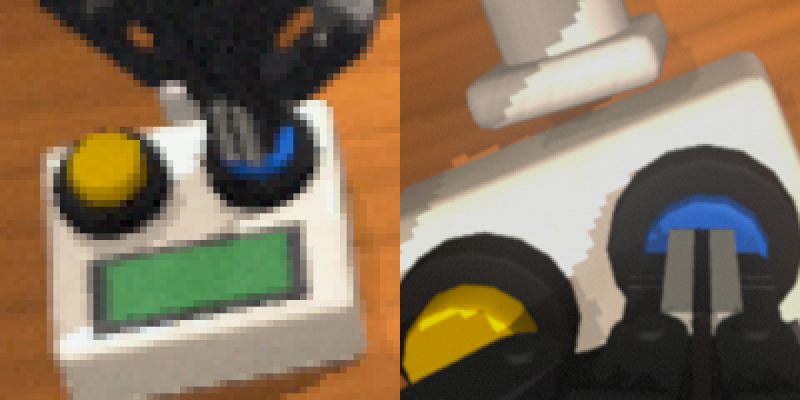

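The blue key is sunk well below the yellow one, with the tips inside its face. I'll release in small steps to read the spring travel.

```bash
for i in 1; do python3 -m pendant '[[0,0,-0.25,0,0,0]]'; python3 -m pendant '[[0,0,-0.2,0,0,0]]'; python3 -m pendant '[[0,0,-0.2,0,0,0]]'; python3 -m pendant '[[0,0,-0.2,0,0,0]]'; done | grep -E "pos|force"; python3 -m pendant '[[0,0,-1,0,0,0],[0,0,-3,0,0,0],[0,0,-4,0,0,0],[0,0,-4,0,0,0],[0,3,0,0,0,0],[0,3,0,0,0,0],[0,0,0,0,0,0]]'; python3 sc.py pics/p2.png
python3 - <<'E'
from h import *
for n in ("wrist","top"): cv2.imwrite(f"pics/{n}9.png",env.capture(n)[:,:,::-1])
E
```

```text
eef_pos: [0.4563, -0.2322, 0.0591]
force: [-1.4, 0.2, 2.8]
eef_pos: [0.4563, -0.2323, 0.0619]
force: [0.1, 0.7, 1.4]
eef_pos: [0.4564, -0.2323, 0.0639]
force: [-0.1, 0.2, -0.3]
eef_pos: [0.4565, -0.2323, 0.0657]
force: [0.9, 0.6, -1.2]
time: 10.98
eef_pos: [0.4771, -0.1753, 0.1915]
orientation: [179.9, -0.1, 158.9]
force: [0.1, -0.3, -1.4]
finger_gap: 0.001
```

View pics/p2.png

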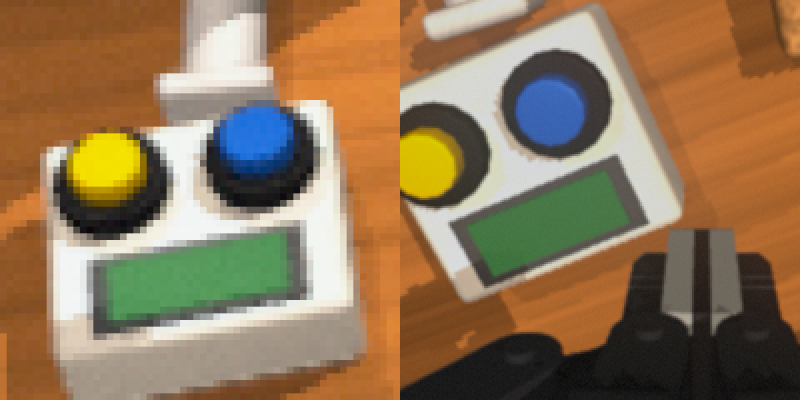

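View pics/top9.png

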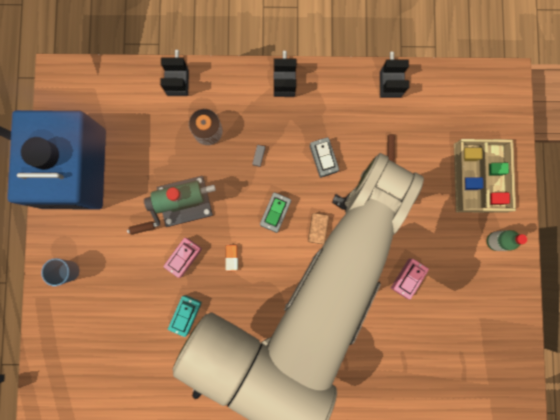

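View pics/wrist9.png

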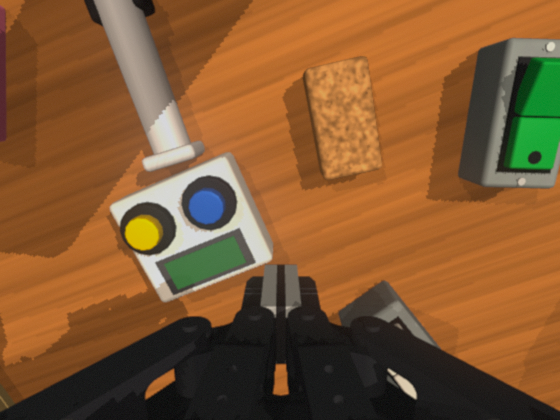

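The blue key has sprung back level with the yellow one, the loose items haven't moved, and the arm is clear. Handing the job in.

```bash
python3 -c "
from bench import env
print(env.job_done(), env.state()['time'], env.state()['force'])"
```

```text
the job is handed in; nothing more can be done
the job is handed in; nothing more can be done
```

All three presses were done in the order asked, and I handed the job in at about 11 s on the robot's clock. I got no verdict back. Reading the state after hand-in returned only the "handed in" message.

1. **Green rocker:** I pressed the dotted end to a hard stop, with the tip at 55 mm and 49 N at the wrist. The pictures then showed that half level and the other half raised. The tip sat about 29 mm from the pivot instead of 24 mm.
2. **Red plunger:** I pushed it to its stop. The tip read 192 mm, the stated height when fully home, with a peak of 44 N. The tip was about 4 mm off centre, still on the flat top.
3. **Blue key:** I pressed it to a hard stop at 55.5 mm with 42 N and let go. It followed the tip up about 6 mm and stands level with the yellow key again.

In the last pictures the yellow key, crank and loose things looked as they were, as did the lamp rocker where I could see it. The arm hid the groove tool and the counter in the final top view. The fingertips ended clear of everything, at 0.19 m height. No check failed or disagreed.

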